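# Turn the jar's drip tray the right way up

## Robot

A 6-joint arm with a two-finger parallel gripper is mounted at the origin on the work surface. World frame = base frame: x ahead of the robot, y to its left, z up, the work surface at z = 0. Lengths are in m, angles in rad, forces in N, time in s.
With the tool pointing down it reaches from about 0.375 to 0.925 m from the base axis. Payload 5.7 kg.
Tool frame: the origin (TCP) lies midway between the tips of the shut fingers; the grasp point (between the pads) lies 19 mm behind it; z points along the fingers, y is the line along which they close (so a half turn about z gives the same grasp; the last joint's range is limited). The gripper opens to 88 mm and grips with 3 to 60 N. Pads are 20 mm wide; open, the fingers measure 115 mm over their backs; the gripper's body (75 mm by 178 mm) begins 61 mm behind the grasp point.
Start: joints at [-1.436, 0.359, 1.51, -0, 1.272, -0.115], TCP at [0.148, -0.581, 0.223] pointing down, gripper open.
Joint ranges: [-2.97, 2.97], [-1.01, 2.36], [0.21, 2.38], [-0.96, 4.11], [0.2, 2.71], [-2.98, 2.98]. Speed limits (rad/s): [2.39, 2.39, 3.14, 3.14, 3.14, 3.14].

## Interface

Orientations are given as a unit quaternion [x, y, z, w].
In Python, from bench import move_ptp, servo_line, goto_joints, move_gripper, sleep, inverse_kinematics, capture, PlanningError, close_job, spot_in, silhouettes, current_clock, current_joint_pos, current_qvel, current_joint_torque, current_position, current_orientation, current_force, current_torque, current_finger_gap, current_grip_force gives the robot as it stands. Calls block until the motion is done:
- move_ptp(position, orientation): joint-space move of the TCP to a pose.
- servo_line(position, orientation=None, rate=0.15, contact_N=None): straight line of the TCP; orientation=None keeps the orientation; rate is the mean speed in m/s. With contact_N (N) it stops when the force on the tool has changed by that much, and returns True; else False.
- goto_joints(angles): joint-space move.
- move_gripper(opening): finger opening in m; the grip force is fixed at half the most; returns when the fingers have stopped.
- sleep(seconds).
- inverse_kinematics(position, orientation): joint angles nearest the present ones, or None.
- capture(name): name is "side" or "top"; returns a dict with "image" (420x560x3 uint8, blue, green, red), "range_z" (420x560 float32, m along the optical axis (not along the pixel's ray), 0 where there is no reading), "intrinsics" (3x3 intrinsics, pixels), "R" (3x3) and "t" (3): a world point X has camera coordinates R X + t. Camera axes: x right, y down, z forward; pixel columns grow to the right and rows downward; lengths in m; the calibration is good to about 2 mm. A picture is of the moment at which its call begins.
A pose or a line that the arm cannot do raises PlanningError and nothing moves.
- close_job(): hands the job in; it is judged then, once.
Trained networks look in the newest picture that a camera, given by its name, has taken for a name from the list of things; names that differ only in an ending like _2 or _b are one class to them, and where a whole thing is asked for, a point or a joint stands for the part that bears it (a point fixed in the world has none). Each returns a list of dicts, best first, with "conf" (0 to 1); they miss things now and then, are a little off and sometimes report something else, mostly with a low value. They report only what shows in the picture. A call takes as long as a camera call. They do not tell look-alikes from the thing itself.
- spot_in(camera, query): "xy" ([column, row] in pixels, amid what is visible of it).
- silhouettes(camera, query): "region" (420x560 bool, what is visible of it) and "xy" ([column, row] in pixels, amid what is visible of it).
Readings, each from a call of its own:
- current_clock(): time.
- current_joint_pos(): joint angles.
- current_qvel(): joint speeds.
- current_joint_torque(): joint torques, N m.
- current_position(): TCP position.
- current_orientation(): TCP orientation.
- current_force(): force on the tool from outside, world axes, zero at the start.
- current_torque(): the same for the moment, N m.
- current_finger_gap(): finger opening in m.
- current_grip_force(): force on a finger pad.
Only numpy, scipy, OpenCV 4.12 (cv2) and the standard library are available. Lean on these libraries where they do the work, as an engineer would, in place of code of your own. Each camera call takes 0.05 s, during which the arm holds its last target. There are 200 camera calls.

## Task

The jar's wooden drip tray was left upside down on the grey ledge, with the jar standing on it. Take the jar off, slide the tray out past an edge of the ledge so that you can get under it, turn it the right way up and set it back wholly on the ledge, then stand the jar upright in it. Do not tip the jar or let the tray fall off the ledge, and leave the turntable with its bottles, the ramekin, the lint roller and the detergent bottle where they are.

Things in the scene. Friction and masses are not known exactly. Their poses are not given: they have to be found in the camera images.
- ledge: Fixed raised grey laminate ledge on the bench, 300 (x) by 700 (y) mm, flat top 120 mm above its origin (at bench height), board 18 mm thick. x points away from the robot, y to its left. Free edges with open air below and beyond: front x = -150, right end y = -330, left end y = +370 mm. Upstand along the back, 25 mm high, its face at x = +138 mm. Turned by up to 0.12 rad.
- tray: Loose wooden drip tray, 190 (x) by 120 (y) by 18 mm high, about 0.2 kg: base 6 mm thick, rim walls 8 mm thick, 12 mm above the floor. Starts upside down near the ledge's right end, four thin cork pads on its base showing. Origin: centre of the rim plane (open side); z points from rim to base: up while upside down. Inner floor at z = 12 mm.
- tray_c0 (a point): Corner of the tray's outline, half way up its height: at x = -95 mm, y = -60 mm, z = 9 mm in the tray's frame (near right corner at the start, seen from the robot).
- tray_c1 (a point): Corner of the tray's outline, half way up its height: at x = -95 mm, y = +60 mm, z = 9 mm in the tray's frame (near left corner at the start, seen from the robot).
- tray_c2 (a point): Corner of the tray's outline, half way up its height: at x = +95 mm, y = +60 mm, z = 9 mm in the tray's frame (far left corner at the start, seen from the robot).
- tray_c3 (a point): Corner of the tray's outline, half way up its height: at x = +95 mm, y = -60 mm, z = 9 mm in the tray's frame (far right corner at the start, seen from the robot).
- jar: Closed glass jar with a steel twist cap, 56 mm in diameter, 105 mm tall, about 0.26 kg. Origin: centre of its underside, z up. It starts standing on the upturned base of the tray; it can be gripped from above by its cap or its upper part.
- turntable: Round turntable organiser, bystander: clear rim 170 mm in diameter and 42 mm high on a grey foot fixed to the ledge, with a centre post 87 mm high. Origin: centre of its underside on the ledge; z up. It stands towards the back of the ledge, to the left of the tray, and turns freely if pushed.
- turntable_rim (a point): Point on the turntable's rim, on the robot's side, 85 mm from its axis and 40 mm above the ledge.
- bottle_a: White bottle standing in the turntable, bystander, 48 mm in diameter, 125 mm tall. Origin: centre of its underside, z up.
- bottle_b: Amber bottle standing in the turntable, bystander, 52 mm in diameter, 95 mm tall. Origin: centre of its underside, z up.
- ramekin: White ceramic ramekin, bystander, 82 mm in diameter, 45 mm high, standing towards the back of the ledge beside the turntable. Origin: centre of its underside.
- lint_roller: Lint roller lying on the ledge in front of the ramekin, bystander: white roll 50 mm in diameter reaching from the origin 100 mm along +x, blue handle (26 mm wide, 20 mm high) reaching 115 mm along -x. Origin: on the ledge under the roll's inner end.
- detergent: White detergent bottle standing on the bench just beyond the ledge's right end, towards the back, bystander: 66 mm in diameter, 190 mm tall. Origin: centre of its underside, z up.
Things that resemble listed ones, but are neither listed nor needed, are in the scene too. Of the things that look like the tray, the larger one is meant. Leave any yellow look-alike of the jar alone.

How it is judged:
By the outcome, as a careful person would: the job done as asked, in the order asked, and still so for the second after the job is handed in, with the robot touching nothing.
It also fails if it takes over 72 s, if anything falls off the work surface, if the arm or the gripper's body presses on something with over 40 N, if the wrist force passes 120 N, or if a joint passes its speed limit or range.

## Working session

There is one attempt and no reset: what is moved stays moved. The work goes in short steps, each a Python script; the robot and the scene stay as the last script left them, time stands still between calls to the robot, and variables do not carry over. Pictures are saved under pics/ and viewed, at most 10 in all, crops included, and the job is handed in when it is done.

```bash
ls; mkdir -p pics; cat > h.py <<'E'
import numpy as np, cv2
from bench import *
def cloud(c):
    K=c["intrinsics"];z=c["range_z"];v,u=np.indices(z.shape)
    P=np.stack([(u-K[0,2])/K[0,0]*z,(v-K[1,2])/K[1,1]*z,z],-1)
    W=(P-c["t"])@c["R"]; W[z<=0]=np.nan
    return W
E
python3 - <<'E'
from h import *
a=capture("top");b=capture("side")
cv2.imwrite("pics/top0.png",a["image"]);cv2.imwrite("pics/side0.png",b["image"])
np.savez("c0.npz",top=cloud(a),side=cloud(b))
for n,c in(("top",a),("side",b)):
    W=cloud(c); print(n,"cam",-c["R"].T@c["t"])
    for q in["ledge","tray","jar","turntable","ramekin","lint_roller","detergent","bottle_a"]:
        for s in silhouettes(n,q)[:3]:
            p=W[s["region"]]; p=p[~np.isnan(p[:,0])]
            print(q,round(s["conf"],2),np.round(s["xy"]),s["region"].sum(),np.round(np.median(p,0),3) if len(p) else None, np.round(np.percentile(p,[3,97],axis=0),3).tolist() if len(p) else None)
print(current_clock())
E
```

```text
pics
top cam [0.35042154 0.02149781 1.09400091]
ledge 0.83 [231. 219.] 22215 [0.55  0.141 0.12 ] [[0.421, -0.168, 0.117], [0.723, 0.496, 0.144]]
tray 0.98 [399. 217.] 1343 [ 0.546 -0.32   0.013] [[0.486, -0.377, 0.009], [0.608, -0.264, 0.017]]
tray 0.7 [315. 192.] 2871 [ 0.591 -0.071  0.138] [[0.488, -0.121, 0.134], [0.67, -0.005, 0.141]]
jar 0.9 [307. 203.] 585 [ 0.538 -0.043  0.242] [[0.519, -0.067, 0.148], [0.567, -0.021, 0.245]]
turntable 0.8 [189. 195.] 2788 [0.608 0.245 0.13 ] [[0.53, 0.169, 0.122], [0.687, 0.324, 0.185]]
turntable 0.53 [136. 185.] 826 [0.633 0.385 0.136] [[0.593, 0.341, 0.122], [0.663, 0.412, 0.166]]
ramekin 0.97 [136. 184.] 896 [0.633 0.386 0.136] [[0.593, 0.341, 0.121], [0.664, 0.413, 0.166]]
lint_roller 0.8 [118. 248.] 1413 [0.474 0.412 0.16 ] [[0.452, 0.29, 0.131], [0.497, 0.491, 0.171]]
detergent 0.94 [403. 154.] 914 [ 0.691 -0.332  0.121] [[0.671, -0.363, 0.013], [0.724, -0.312, 0.191]]
bottle_a 0.88 [202. 205.] 432 [0.564 0.205 0.195] [[0.547, 0.187, 0.148], [0.588, 0.231, 0.226]]
bottle_a 0.72 [172. 175.] 462 [0.632 0.266 0.214] [[0.618, 0.249, 0.151],
[... 647 characters left out ...]
.011, 0.245]]
turntable 0.62 [294. 158.] 1296 [0.606 0.222 0.146] [[0.527, 0.163, 0.125], [0.684, 0.315, 0.2]]
ramekin 0.53 [292. 129.] 193 [0.614 0.41  0.158] [[0.592, 0.255, 0.134], [0.64, 0.419, 0.21]]
lint_roller 0.74 [249. 128.] 580 [0.474 0.395 0.151] [[0.451, 0.285, 0.121], [0.497, 0.492, 0.172]]
detergent 0.83 [371. 348.] 2234 [ 0.692 -0.36   0.115] [[0.669, -0.375, 0.007], [0.726, -0.328, 0.192]]
detergent 0.33 [249. 126.] 484 [0.473 0.395 0.154] [[0.452, 0.286, 0.13], [0.493, 0.48, 0.172]]
bottle_a 0.96 [282. 149.] 430 [0.571 0.199 0.19 ] [[0.547, 0.188, 0.152], [0.594, 0.219, 0.227]]
bottle_a 0.81 [304. 140.] 497 [0.637 0.258 0.193] [[0.619, 0.25, 0.14], [0.659, 0.271, 0.255]]
0.9
```

View pics/top0.png

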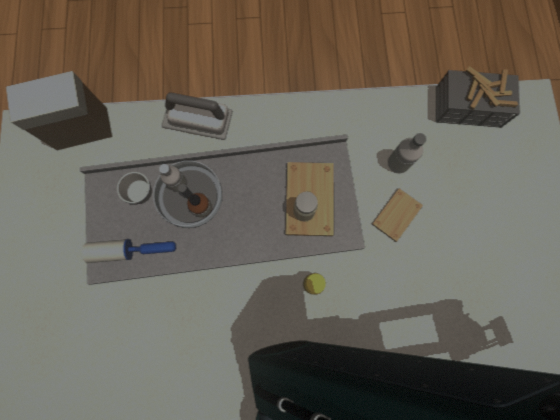

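View pics/side0.png

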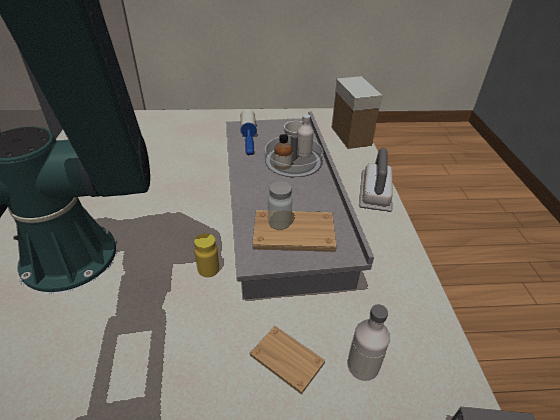

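```bash
cat > fit.py <<'E'
from h import *
def rect(P):
    # min area rect in mm -> centre, sizes, yaw of long side
    (c,s,a)=cv2.minAreaRect((P[:,:2]*1000).astype(np.float32)); a=np.radians(a)
    if s[0]<s[1]: s=s[::-1]; a+=np.pi/2
    a=(a+np.pi/2)%np.pi-np.pi/2
    return np.array(c)/1000,np.array(s),a
E
python3 - <<'E'
from fit import *
d=np.load("c0.npz")
for n in("top","side"):
    W=d[n].reshape(-1,3);W=W[~np.isnan(W[:,0])]
    L=W[(abs(W[:,2]-.12)<.004)&(W[:,0]>.3)&(W[:,0]<.9)&(abs(W[:,1])<.6)]
    print(n,"ledge",rect(L))
    T=W[(abs(W[:,2]-.1395)<.004)&(W[:,0]>.47)&(W[:,0]<.685)&(W[:,1]<.02)&(W[:,1]>-.14)]
    print("tray",rect(T),np.median(T[:,2]))
    J=W[(W[:,2]>.235)&(W[:,0]>.5)&(W[:,0]<.59)&(W[:,1]<0)&(W[:,1]>-.1)]
    print("jar",cv2.minEnclosingCircle((J[:,:2]*1000).astype(np.float32)),np.median(J[:,2]))
    # lip: upstand
    U=W[(abs(W[:,2]-.145)<.004)&(W[:,0]>.69)&(W[:,0]<.9)&(abs(W[:,1])<.6)]
    print("upstand",rect(U))
    # right end of ledge
    for x in(.45,.5,.55,.6,.65): 
        S=L[abs(L[:,0]-x)<.01]; print(x,S[:,1].min().round(3),S[:,1].max().round(3),end='; ')
    for y in(-.1,.05,.1,.4): 
        S=L[abs(L[:,1]-y)<.01]; print(y,S[:,0].min().round(3),S[:,0].max().round(3),end='; ')
E
```

```text
top ledge (array([0.64780292, 0.01263556]), array([1175.17114258,  499.61065674]), np.float64(1.56779294687556))
tray (array([ 0.58058459, -0.06297856]), array([190.34170532, 118.46237946]), np.float64(-0.08796461027948066)) 0.13817617153809847
jar ((546.5101318359375, -45.796810150146484), 24.69394302368164) 0.24287200941218393
upstand (array([0.71235925, 0.12962408]), array([961.20318604, 203.72538757]), np.float64(1.3631388707990038))
0.45 -0.192 0.507; 0.5 -0.19 0.51; 0.55 -0.187 0.514; 0.6 -0.183 0.516; 0.65 -0.18 0.522; -0.1 0.439 0.729; 0.05 0.43 0.719; 0.1 0.426 0.716; 0.4 0.405 0.695; side ledge (array([0.67590234, 0.10397876]), array([958.78875732, 503.72824097]), np.float64(-1.5028224897279325))
tray (array([ 0.57856573, -0.06169257]), array([189.88638306, 123.22489166]), np.float64(-0.08246504947041267)) 0.13957211388955953
jar ((544.25390625, -43.85197067260742), 26.567697525024414) 0.24421602943904386
upstand (array([0.71193286, 0.12366397]), array([954.62054443, 205.12893677]), np.float64(1.3658355877188177))
0.45 -0.192 0.504; 0.5 -0.19 0.516; 0.55 -0.185 0.515; 0.6 -0.182 0.518; 0.65 -0.18 0.525; -0.1 0.438 0.728; 0.05 0.427 0.717; 0.1 0.426 0.713; 0.4 0.405 0.693;
```

The top view shows the upturned tray at px (311,200) with four pads and the glass jar on it at (306,206). There's a yellow look-alike at (315,284), a small decoy tray at (398,214) and the detergent at (405,155). The side view agrees, and the right end of the ledge is free. The fits give the tray centre as (0.580,-0.062) with yaw -0.085, the ledge yaw as about 0.066, and the right end at y≈-0.186. Next I check reachability.

```bash
cat >> h.py <<'E'
from scipy.spatial.transform import Rotation as Rn
TH=0.066
EX=np.array([np.cos(TH),np.sin(TH),0]);EY=np.array([-np.sin(TH),np.cos(TH),0])
def down(yaw):   # tool down, closing line (tool y) at angle yaw in the world
    y=np.array([np.cos(yaw),np.sin(yaw),0]);z=np.array([0,0,-1.]);return quat(y,z)
def quat(y,z):
    return Rn.from_matrix(np.c_[np.cross(y,z),y,z]).as_quat()
def side(yaw,pitch,s,roll=0.):  # tool along EY turned by yaw, pitched down; s=+-1 closing line up/down; roll about the tool axis
    h=Rn.from_rotvec([0,0,yaw]).apply(EY); up=np.array([0,0,1.])
    z=h*np.cos(pitch)-up*np.sin(pitch); y=s*(up*np.cos(pitch)+h*np.sin(pitch))
    return quat(Rn.from_rotvec(z*roll).apply(y),z)
E
python3 - <<'E'
from h import *
r=lambda q: None if q is None else np.round(q,2).tolist()
tip=np.array([.583,-.229,.129])+EY*.033
for yaw in(-.5,-.25,0,.25):
  for pitch in(0,.2):
    for s in(1,-1):
      print(yaw,pitch,s,[r(inverse_kinematics(tip+[0,0,dz]-EY*b,side(yaw,pitch,s))) for dz,b in((0,0),(.2,.06))])
for s in(0,np.pi): print(r(inverse_kinematics([.5455,-.045,.205],down(.066+s))),r(inverse_kinematics([.5455,-.045,.205],down(1.57+s))))
E
```

```text
-0.5 0 1 [[-1.01, 1.08, 1.48, 1.07, 1.87, -2.64], [-1.05, 0.83, 1.38, 1.17, 2.05, -2.31]]
-0.5 0 -1 [[-1.01, 1.08, 1.48, 1.07, 1.87, 0.5], [-1.05, 0.83, 1.38, 1.17, 2.05, 0.83]]
-0.5 0.2 1 [[-1.0, 0.96, 1.52, 0.99, 1.74, -2.59], [-1.04, 0.74, 1.36, 1.06, 1.97, -2.26]]
-0.5 0.2 -1 [[-1.0, 0.96, 1.52, 0.99, 1.74, 0.55], [-1.04, 0.74, 1.36, 1.06, 1.97, 0.88]]
-0.25 0 1 [[-0.93, 1.13, 1.27, 0.97, 2.05, -2.55], [-0.97, 0.92, 1.16, 1.12, 2.24, -2.23]]
-0.25 0 -1 [[-0.93, 1.13, 1.27, 0.97, 2.05, 0.59], [-0.97, 0.92, 1.16, 1.12, 2.24, 0.91]]
-0.25 0.2 1 [[-0.92, 1.02, 1.31, 0.88, 1.92, -2.54], [-0.96, 0.83, 1.14, 0.99, 2.16, -2.24]]
-0.25 0.2 -1 [[-0.92, 1.02, 1.31, 0.88, 1.92, 0.61], [-0.96, 0.83, 1.14, 0.99, 2.16, 0.91]]
0 0 1 [[-0.84, 1.2, 1.06, 0.89, 2.23, -2.5], [-0.88, 1.01, 0.94, 1.1, 2.43, -2.17]]
0 0 -1 [[-0.84, 1.2, 1.06, 0.89, 2.23, 0.65], [-0.88, 1.01, 0.94, 1.1, 2.43, 0.97]]
0 0.2 1 [[-0.84, 1.09, 1.11, 0.78, 2.1, -2.52], [-0.88, 0.93, 0.93, 0.95, 2.36, -2.22]]
0 0.2 -1 [[-0.84, 1.09, 1.11, 0.78, 2.1, 0.62], [-0.88, 0.93, 0.93, 0.95, 2.36, 0.92]]
0.25 0 1 [[-0.75, 1.26, 0.86, 0.81, 2.41, -2.48], [-0.79, 1.09, 0.73, 1.1, 2.62, -2.1]]
0.25 0 -1 [[-0.75, 1.26, 0.86, 0.81, 2.41, 0.66], [-0.79, 1.09, 0.73, 1.1, 2.62, 1.04]]
0.25 0.2 1 [[-0.75, 1.16, 0.91, 0.68, 2.29, -2.54], [-0.79, 1.02, 0.73, 0.9, 2.55, -2.23]]
0.25 0.2 -1 [[-0.75, 1.16, 0.91, 0.68, 2.29, 0.6], [-0.79, 1.02, 0.73, 0.9, 2.55, 0.91]]
[-0.21, 0.3, 1.65, -0.0, 1.19, -0.27] [-0.21, 0.3, 1.65, -0.0, 1.19, -1.78]
[-0.21, 0.3, 1.65, -0.0, 1.19, 2.87] [-0.21, 0.3, 1.65, -0.0, 1.19, 1.36]
```

```bash
python3 - <<'E'
from h import *
q=down(TH)
J=np.array([.5455,-.045,0])
move_ptp(J+[0,0,.30],q)
servo_line(J+[0,0,.205],rate=.12)
move_gripper(0.03); print("gap",current_finger_gap(),current_grip_force())
servo_line(J+[0,0,.25],rate=.12)
D=np.array([.475,.13,0])
servo_line(D+[0,0,.25],rate=.2)
print("touch",servo_line(D+[0,0,.180],rate=.06,contact_N=3),current_position())
move_gripper(0.088)
servo_line(D+[0,0,.29],rate=.2)
# push pose behind the tray's left side
a=capture("top");b=capture("side");cv2.imwrite("pics/t1.png",np.hstack([a["image"][100:320,60:460],b["image"][80:300,150:550]]))
print(current_clock())
E
```

```text
gap 0.05456223400448006 29.999434274359373
touch True [0.47476879 0.12996438 0.18648325]
8.8917
```

View pics/t1.png

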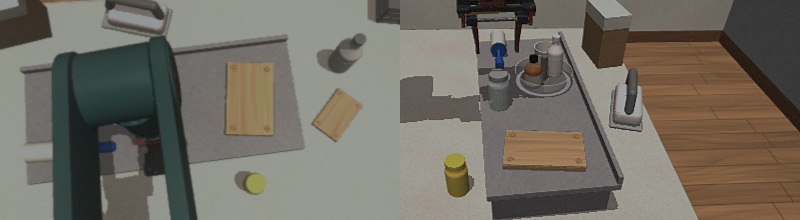

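Jar stands clear on the ledge (side crop px ~(498,90)), and the tray hasn't moved. Now push it out over the right end.

```bash
cat >> h.py <<'E'
from fit import rect
def tray(c,z0=.139,dz=.004,lo=(.46,-.27),hi=(.70,.02)):
    W=cloud(c).reshape(-1,3);W=W[~np.isnan(W[:,0])]
    m=(abs(W[:,2]-z0)<dz)&(W[:,0]>lo[0])&(W[:,0]<hi[0])&(W[:,1]>lo[1])&(W[:,1]<hi[1])
    return rect(W[m]),np.median(W[m][:,2])
E
python3 - <<'E'
from h import *
q=down(TH)
move_ptp([.575,.035,.20],q)
servo_line([.575,.035,.126],rate=.1)
servo_line([.575,-.0995,.126],rate=.07)
print("F",current_force())
servo_line([.575,-.07,.126],rate=.15)
servo_line([.575,-.07,.25],rate=.2)
move_ptp([.52,-.34,.36],side(0,0,1))
for n in("side","top"):
    c=capture(n); print(n,tray(c),current_clock()); cv2.imwrite(f"pics/{n}2.png",c["image"])
r=lambda q: None if q is None else np.round(q,2).tolist()
print(r(current_joint_pos()))
for p in(.6,1.,1.3):print(p,[r(inverse_kinematics([.52,-.33,.38],side(0,p,s))) for s in(1,-1)])
E
```

```text
F [-0.45467334  0.15998822  0.33305616]
side ((array([ 0.58818024, -0.1684921 ]), array([190.10874939, 124.26512909]), np.float64(0.06423311938794662)), np.float64(0.13947912381352937)) 15.325
top ((array([ 0.59004266, -0.1718024 ]), array([190.36036682, 120.92746735]), np.float64(0.07013151769857862)), np.float64(0.13815054140528144)) 15.375
[-1.0, 1.01, 0.85, 1.09, 2.56, -2.12]
0.6 [[-0.95, 0.73, 0.87, 0.63, 2.33, -2.34], [-0.95, 0.73, 0.87, 0.63, 2.33, 0.8]]
1.0 [[-0.88, 0.54, 0.98, 0.37, 2.07, -2.41], [-0.88, 0.54, 0.98, 0.37, 2.07, 0.73]]
1.3 [[-0.79, 0.4, 1.1, 0.18, 1.84, -2.39], [-0.79, 0.4, 1.1, 0.18, 1.84, 0.75]]
```

View pics/side2.png

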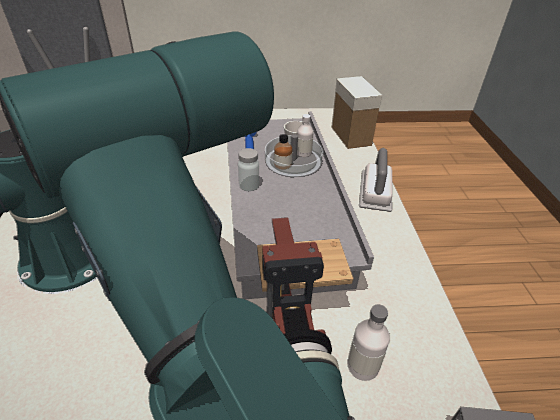

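```bash
python3 - <<'E'
from h import *
C=np.array([.589,-.170,0]); E=C-EY*.06-EX*.014
q=side(-.08,0,1); d=Rn.from_rotvec([0,0,-.08]).apply(EY)
tip=E+d*.033+[0,0,.1295]
move_gripper(.06)
move_ptp(tip-d*.085+[0,0,.12],q)
servo_line(tip-d*.085,rate=.15)
print("hit",servo_line(tip,rate=.08,contact_N=8),current_position()-tip)
move_gripper(.0); print("gap",current_finger_gap(),current_grip_force(),current_force())
servo_line(tip+[0,0,.03],rate=.06)
c=capture("side");cv2.imwrite("pics/s3.png",c["image"])
print(current_finger_gap(),current_force(),current_torque(),current_clock(),np.round(current_joint_pos(),2))
E
```

```text
hit False [ 5.50032587e-05 -5.13050639e-04 -7.06193405e-05]
gap 0.017726491077487083 29.999943673610687 [-0.1278899  -0.23236149  0.21943461]
0.017497491641050033 [-0.24803504  0.20257783 -2.70686735] [-0.88833336 -0.09549343  0.00831928] 20.1917 [-0.87  1.13  1.14  0.93  2.19 -2.48]
```

View pics/s3.png

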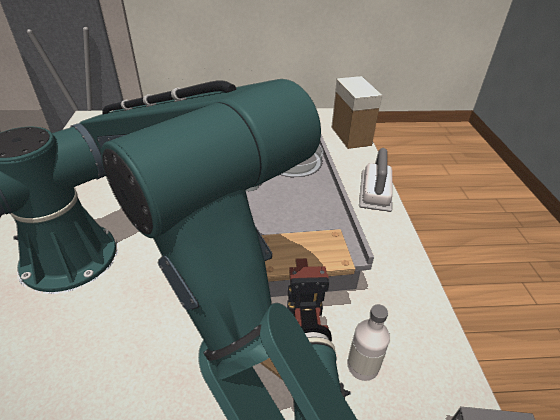

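The tray is held level by its overhanging edge at about px (306,262), with the full 2.7 N weight and an 18 mm gap. Lift, hang it down, roll π with joint 6, and bring it back level.

```bash
python3 - <<'E'
from h import *
p=np.array(current_position())
servo_line([p[0],p[1],.33],rate=.15)
H=np.array([.52,-.30,.40])
servo_line(H-[0,0,.04],rate=.2)
move_ptp(H,side(0,1.2,1)); print(np.round(current_joint_pos(),2),current_finger_gap())
j=np.array(current_joint_pos()); j[5]+=np.pi; goto_joints(j.tolist()); print(np.round(current_joint_pos(),2),current_finger_gap())
for n in("side","top"):
    c=capture(n);cv2.imwrite(f"pics/{n}4.png",c["image"])
move_ptp(H,side(0,0,-1)); print(np.round(current_joint_pos(),2),current_finger_gap(),current_clock(),current_torque())
for n in("side","top"):
    c=capture(n);cv2.imwrite(f"pics/{n}5.png",c["image"])
    for z0 in(.385,.395,.405):
        try: print(n,z0,tray(c,z0,.005,(.38,-.36),(.7,-.1)))
        except Exception as e: print(n,z0,"none")
a=cv2.imread("pics/side5.png");b=cv2.imread("pics/top5.png")
cv2.imwrite("pics/h5.png",np.hstack([a[100:420,100:480],b[100:420,180:560]]))
E
```

```text
[-0.79  0.41  1.08  0.26  1.94 -2.37] 0.017760191844010953
[-0.79  0.41  1.08  0.26  1.94  0.77] 0.017815175757057294
[-0.97  0.92  0.94  1.1   2.54  1.02] 0.01777714308016849 26.5833 [-8.96349863e-01 -1.88391876e-02  3.20637548e-04]
side 0.385 ((array([0., 0.]), array([0., 0.]), np.float64(0.0)), np.float64(nan))
side 0.395 ((array([ 0.51240649, -0.27507483]), array([181.0819397 , 117.34593964]), np.float64(-0.007217166554115195)), np.float64(0.3983229200608199))
side 0.405 ((array([ 0.51257031, -0.27229138]), array([182.30697632, 122.75283813]), np.float64(-0.010230000695321095)), np.float64(0.4062418289691564))
top 0.385 ((array([ 0.51364569, -0.35272421]), array([13.05463886,  0.77841002]), np.float64(-1.4758709208281133)), np.float64(0.38632250413475333))
top 0.395 ((array([ 0.51328162, -0.2856395 ]), array([179.65473938, 146.17495728]), np.float64(-0.010626145907470352)), np.float64(0.39820152332983144))
top 0.405 ((array([ 0.51519586, -0.27321552]), array([181.42050171, 121.36824799]), np.float64(-0.012116450853478788)), np.float64(0.40509386035598915))
  return _methods._mean(a, axis=axis, dtype=dtype,
  ret = ret.dtype.type(ret / rcount)
```

View pics/h5.png

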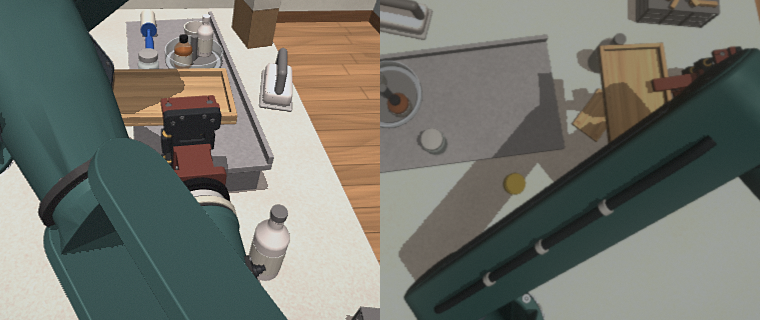

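The tray is the right way up (side crop px ~(185,95) shows the open side), level, with its centre (-6,+27) mm from the TCP. Put it down overhanging, let go, then push it fully onto the ledge.

```bash
python3 - <<'E'
from h import *
q=side(-.05,0,-1); d=Rn.from_rotvec([0,0,-.05]).apply(EY)
T=np.array([.573,-.198,0])
servo_line(T+[0,0,.33],q,rate=.2)
servo_line(T+[0,0,.145],rate=.15)
print("touch",servo_line(T+[0,0,.1265],rate=.04,contact_N=2.5),current_position(),current_force())
move_gripper(.05)
servo_line(np.array(current_position())-d*.09,rate=.15)
p=np.array(current_position()); servo_line([p[0]-.03,p[1],.30],rate=.2)
move_ptp([.573,-.285,.25],down(TH))
move_gripper(.088)
for n in("side","top"):
    c=capture(n);cv2.imwrite(f"pics/{n}6.png",c["image"])
    print(n,tray(c,.1385,.003))
print(current_clock())
E
python3 -c "
import cv2,numpy as np
a=cv2.imread('pics/side6.png');b=cv2.imread('pics/top6.png')
cv2.imwrite('pics/h6.png',np.hstack([a[100:420,100:480],b[100:420,180:560]]))"
```

```text
touch True [ 0.57304818 -0.19800386  0.12870727] [ 1.88048268 -1.62684568  3.9648167 ]
side ((array([ 0.56237256, -0.16965814]), array([189.7051239 , 123.89421082]), np.float64(-0.05597591768793997)), np.float64(0.13903487562395056))
top ((array([ 0.56403705, -0.17185938]), array([189.0942688 , 120.61043549]), np.float64(-0.06407752004006895)), np.float64(0.13800682458132263))
33.9833
```

View pics/h6.png

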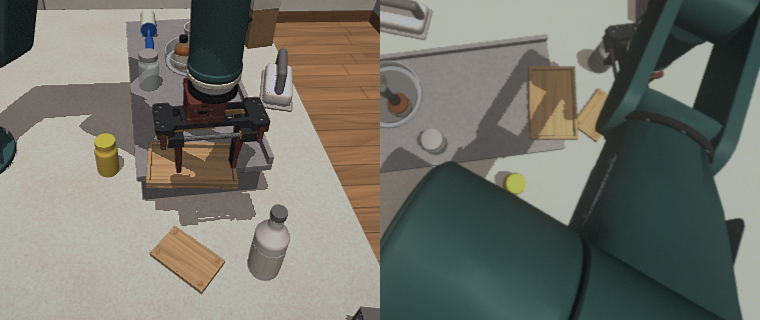

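Tray rests right way up, overhanging the end (top crop px ~(553,102)). Push it on.

```bash
python3 - <<'E'
from h import *
x=.563
servo_line([x,-.285,.25],rate=.2)
servo_line([x,-.285,.127],rate=.12)
servo_line([x,-.155,.127],rate=.07)
print("F",current_force())
servo_line([x,-.19,.127],rate=.15)
servo_line([x,-.19,.30],rate=.2)
move_ptp([.46,.05,.32],down(TH))
for n in("side","top"):
    c=capture(n);cv2.imwrite(f"pics/{n}7.png",c["image"])
    print(n,tray(c,.1385,.003))
    W=cloud(c).reshape(-1,3);W=W[~np.isnan(W[:,0])]
    m=(abs(W[:,2]-.225)<.004)&(abs(W[:,0]-.475)<.05)&(abs(W[:,1]-.13)<.045)
    if m.sum()>5: print("jar",cv2.minEnclosingCircle((W[m][:,:2]*1000).astype(np.float32)))
print(current_clock())
E
```

```text
F [-0.03098834  0.21943339  0.02648699]
side ((array([ 0.55488989, -0.08335671]), array([190.06254578, 123.10611725]), np.float64(0.06780935774132724)), np.float64(0.13911877798642114))
jar ((473.024658203125, 130.993408203125), 26.029165267944336)
top ((array([ 0.55759619, -0.10082056]), array([190.60136414,  89.59063721]), np.float64(0.06296874620972859)), np.float64(0.13802030372326837))
jar ((475.2603759765625, 129.08065795898438), 24.780607223510742)
39.9417
```

View pics/side7.png

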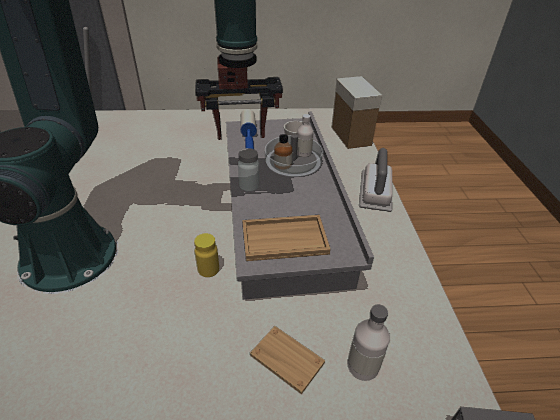

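Tray is right way up, wholly on the ledge (px (286,237)), with the jar still standing at (0.4745,0.130). Now move the jar into it.

```bash
python3 - <<'E'
from h import *
q=down(TH)
J=np.array([.4745,.130,0]); D=np.array([.556,-.086,0])
move_ptp(J+[0,0,.29],q)
servo_line(J+[0,0,.1865],rate=.12)
move_gripper(.03); print("gap",current_finger_gap())
servo_line(J+[0,0,.25],rate=.12)
servo_line(D+[0,0,.25],rate=.2)
print("touch",servo_line(D+[0,0,.188],rate=.05,contact_N=3),current_position())
move_gripper(.088)
servo_line(D+[0,0,.30],rate=.15)
move_ptp([.40,-.45,.32],q)
for n in("side","top"):
    c=capture(n);cv2.imwrite(f"pics/{n}8.png",c["image"])
print(current_clock())
E
python3 -c "
import cv2,numpy as np
a=cv2.imread('pics/side8.png');b=cv2.imread('pics/top8.png')
cv2.imwrite('pics/h8.png',np.hstack([a[90:410,100:480],b[60:380,60:440]]))"
```

```text
gap 0.05433801739811403
touch True [ 0.55526788 -0.0859189   0.19240157]
48.2
```

View pics/h8.png

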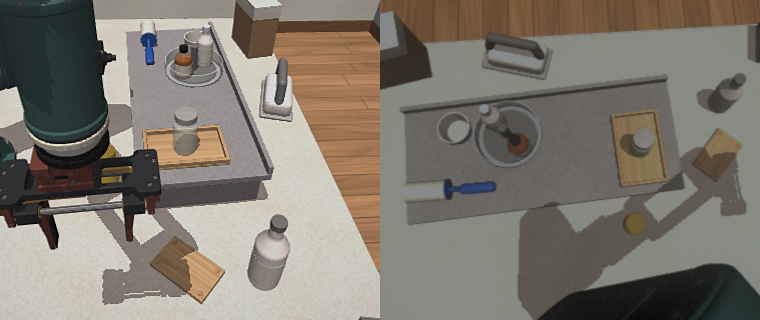

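The jar stands upright in the tray (side crop px (185,132), top crop (641,143)). The tray is wholly on the ledge, the bystanders haven't moved and the robot is clear, so I'm handing in.

```bash
python3 -c "
from bench import *
print(close_job())"
```

```text
the job is handed in; nothing more can be done
None
```

Job handed in at about 48 s of the 72 s limit: the tray is right way up and wholly on the ledge, the jar stands upright in it, and the last pictures show the bystanders where they were.

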